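# Clip down the dose bottle, bring it to the front and steady the carousel

### The arm

A 6-joint arm with a two-finger parallel gripper is mounted at the origin on a cart in front of the work surface, level with it; the furniture and walls round the work are solid. World frame = base frame: x ahead of the robot, y to its left, z up, the work surface at z = 0. Lengths are in mm, angles in degrees, forces in N, time in s.
With the tool pointing down it reaches from about 350 to 850 mm from the base axis. Payload 8.1 kg.
Tool frame: the origin (TCP) lies at the very end of the fingers, on their centre line; the grasp point (between the pads) lies 19 mm behind it; z points along the fingers, y is the line along which they close (so a half turn about z gives the same grasp; the last joint's range is limited). The gripper opens to 85 mm and grips with 20 to 120 N. Pads are 22 mm wide; open, the fingers measure 114 mm over their backs; the gripper's body (76 mm by 85 mm) begins 54 mm behind the grasp point. The pads swing forward as they close: fully open they stand 13 mm farther back than shut.
Start: joints at [61.971, 7.471, 85.268, -0, 87.261, -4.893], TCP at [235.729, 551.758, 231.292] pointing down, gripper open.
Joint ranges: [-169.43, 169.43], [-51.17, 129.36], [1.28, 143.12], [-76.62, 256.62], [0, 156.53], [-152.29, 152.29]. Speed limits (degrees/s): [136.94, 136.94, 159.86, 180, 180, 180].

### API

Orientations are given as [roll, pitch, yaw] about the fixed x, y, z axes, in that order (R = Rz(yaw) Ry(pitch) Rx(roll)).
In Python, from bench import status, viewer, job gives the robot as it stands.
- The arm moves only by the tool arm_command, never from a script. Its argument "targets" is a list that holds one entry, the list of rows, each a list of 7 numbers: the shift along the world's x, y, z in m, then the turn, a rotation vector about the world's x, y, z in rad, then the opening, from -1 (shut) to 1 (fully open). In form: [[[dx, dy, dz, rx, ry, rz, gripper], ...]]. A call has 1 to 10 rows; each row shifts and turns the commanded pose from where the row before left it; what a row does not reach is not made up. A row lasts 1/8 s, in which the tool goes at most 62.5 mm and 10.7 degrees, less where a joint would pass 70% of its speed; a pose out of reach is approached as far as the arm can. A call with a gripper value outside its range is refused whole. The fingers move at their own pace and stop on an object; "force" is the grip in N (left out, the last holds). Time passes only in rows, so rows that do not move let the fingers close. It gives the time, the measured TCP pose, the force, the opening and the grip force at its end, in the units of the state.
- status.sense(): the state, without advancing time (a new reading comes with each control period).
- viewer.snapshot(name): name is "side" or "top"; returns the picture (420x560x3 uint8, red, green, blue); there is no depth.
- viewer.camera_model(name): a dict with "vertical_fov" (degrees; the focal length in pixels is half the picture's height over the tangent of half this angle, whatever the lens; pixels are square), "cx", "cy" (the principal point, pixels), "xyz" and "attitude" of the camera in the world. Camera axes: x right, y down, z forward; pixel columns grow to the right and rows downward; lengths in mm; the calibration is good to about 2 mm. A picture is of the moment at which its call begins. camera_model takes no time and is no camera call.
- job.hand_in(): hands the job in; it is judged then, once.
The state is a dict: "time": time; "joint_pos": joint angles; "qd": joint speeds; "joint_efforts": joint torques, N m; "tool_pos": TCP position; "tcp_rot": TCP orientation; "ft_force": force on the tool from outside, world axes, zero at the start; "wrist_torque": the same for the moment, N m; "finger_gap": finger opening in mm; "grip_force": force on a finger pad.
Only numpy, scipy, OpenCV 4.12 (cv2) and the standard library are available. Lean on these libraries where they do the work, as an engineer would, in place of code of your own. Each camera call takes 0.05 s, during which the arm holds its last target. There are 200 camera calls.

### The job

A dose is about to be drawn from the tall bottle in the bottle carousel. Before turning anything, press its open hold-down strap down by the thumb pad until the catch clicks and holds it shut by itself, and let go of it; then turn the carousel until the tall bottle stands right at the front, in line with the pointer on the base, and finish while gripping the turntable so that it stays still (its centre knob gives a good grip). Leave every bottle standing in its cup and do not disturb the pot, the tub and the ampoule on the counter.

Things in the scene. Friction and masses are not known exactly. Their poses are not given: they have to be found in the camera images.
- base: fixed aluminium base of the bottle carousel, a 208 mm disc; origin on the counter on the carousel's vertical axis; its -x axis points to its front, where a 44 mm wide tongue carries a small upright pointer (145 mm from the axis, 40 mm high). Stands turned by up to 0.3 rad; it cannot move
- turntable: white turntable, 260 mm across, turns both ways without stops on the base's axis (drag 0.04 N m; stays where left); origin on the axis 20 mm above the counter, z up; -x points from the axis through the strap's cup and the strap. Five grey cups 16 mm high stand on its top (12 mm above the origin) on a 72 mm radius, 72 degrees apart; a 22 mm column in the middle carries the knob
- knob (a point): centre of the black fluted round knob on top of the column, 42 mm in diameter and 35 mm high (from 168 to 203 mm above the counter); the point is on the turning axis, 186 mm above the counter, at the height to grip. Any grip yaw fits; everything else within 60 mm of the axis is lower than 162 mm once the strap is shut
- bay (a point): centre of the floor of the largest cup (the strap's cup), 72 mm from the axis, 32 mm above the counter; turns with the turntable
- front (a point): fixed point on the base 72 mm in front of the axis on the line to the pointer, 32 mm above the counter: where bay has to come
- strap (a joint): angle of the steel hold-down strap: 0 shut (level over the bottle's cap), grows as it swings up towards the column, to 1.15. It starts at 0.7 to 1.1; a light spring (under 1 N at the pad) lifts it again to about 0.35 unless caught. The sprung catch meets it at about 0.11, takes about 7 N at the pad to pass, then holds it at about 0.005; the strap's stop is at -0.025
- strap_hinge (a point): point on the strap's level hinge axis, 36 mm from the turning axis, 151 mm above the counter; the hinge axis runs along the circumference and the strap (34 mm wide, 4 mm thick, 77 mm long, with a round needle window) points outward, away from the column
- thumb_pad (a point): centre of the top of the black ribbed thumb pad on the strap (18 mm along the strap by 26 mm), 56 mm out from the hinge along the strap and 15 mm above the hinge line square to it; 166 mm above the counter when shut. The catch's housing begins 22 mm farther out and ends 162 mm above the counter
- tall_bottle: the largest injection bottle, brown glass with a white cap, 49x49x115 mm, about 0.2 kg, stands loose in the strap's cup; origin at the centre of its underside, z up
- vial_a: smaller injection vial, 38x38x91 mm, standing loose in one of the other four cups (which one varies); origin at the centre of its underside, z up
- vial_b: smaller injection vial, 39x39x89 mm, standing loose in one of the other four cups (which one varies); origin at the centre of its underside, z up
- vial_c: smaller injection vial, 33x33x85 mm, standing loose in one of the other four cups (which one varies); origin at the centre of its underside, z up
- vial_d: smaller injection vial, 31x31x78 mm, standing loose in one of the other four cups (which one varies); origin at the centre of its underside, z up
- specimen_pot: white specimen pot with screw lid, 51x51x74 mm, on the counter left of the carousel; bystander; origin at the centre of its underside
- open_tub: open white square tub, 76x76x62 mm, on the counter behind the carousel to the right; bystander; origin at the centre of its underside
- small_ampoule: small brown ampoule, 19x19x40 mm, near the counter's front edge; bystander; origin at the centre of its underside
There are look-alikes about, which are no part of the job. Leave any purple look-alike of the vial_c alone. What is shaped like the vial_d but green is not meant.

How it is judged:
By the outcome, as a careful person would: the job done as asked, in the order asked, and still so for the second after the job is handed in, while the arm keeps its last pose, push and grip.
It also fails if it takes over 51 s, if anything falls off the work surface, if the arm or the gripper's body presses on something with over 40 N, if the wrist force passes 120 N, or if a joint passes its speed limit or range.

## Working session

There is one attempt and no reset: what is moved stays moved. The work goes in short steps, Python scripts to look and compute and a tool call to move; the robot and the scene stay as the last step left them, time stands still between calls to the robot, and variables do not carry over. Pictures are saved under pics/ and viewed, at most 10 in all, crops included, and the job is handed in when it is done.

Besides the shell and the picture viewer there is one more tool, called after "Request:" as name(argument=value, ...), one argument or row to a line, values as JSON. arm_command: Moves the arm, as the interface text tells. Its arguments: {"type":"object","properties":{"targets":{"type":"array"},"force":{"type":"number"}},"required":["targets"]}

```bash
mkdir -p pics; ls
python3 - <<'E'
from bench import status,viewer
import cv2
for n in("side","top"):
    cv2.imwrite(f"pics/{n}0.png",viewer.snapshot(n)[:,:,::-1]); print(n,viewer.camera_model(n))
s=status.sense();print(s)
E
```

```text
pics
side {'vertical_fov': 55.39264408249533, 'cx': 275.41187080694874, 'cy': 206.79260314910053, 'xyz': array([ 155.87065139, -872.07940115,  504.29154551]), 'attitude': array([-114.16059875,    0.15301962,  -27.47584975])}
top {'vertical_fov': 43.29879997450013, 'cx': 277.56588126834197, 'cy': 217.57444374787065, 'xyz': array([ 237.86366995, -213.43937685, 1267.57923176]), 'attitude': array([-1.65882785e+02, -1.00800105e-01, -8.64535099e+01])}
{'time': 0.1, 'joint_pos': array([ 6.19706187e+01,  7.51152240e+00,  8.53241381e+01, -2.74252965e-04,
        8.72615419e+01, -4.89145553e+00]), 'qd': array([ 0.0138381 , -0.10811836, -0.10143563, -0.00477272,  0.0633642 ,
        0.00962614]), 'joint_efforts': array([ 1.38859552e-03, -5.70952034e+01, -5.01941264e+01, -1.59762812e-04,
        8.23139999e-03, -9.90066184e-06]), 'tool_pos': array([235.49595372, 551.30609859, 230.33107502]), 'tcp_rot': array([-1.79903128e+02, -8.01536567e-03,  1.56862081e+02]), 'ft_force': array([ 0.08309518, -0.65106405,  0.50405322]), 'wrist_torque': array([ 0.02176821, -0.04201004, -0.03210159]), 'grip_force': 0.0, 'finger_gap': 85.50714750877233}
```

View pics/side0.png

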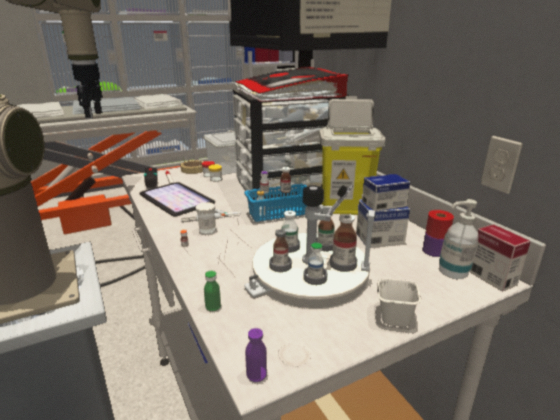

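View pics/top0.png

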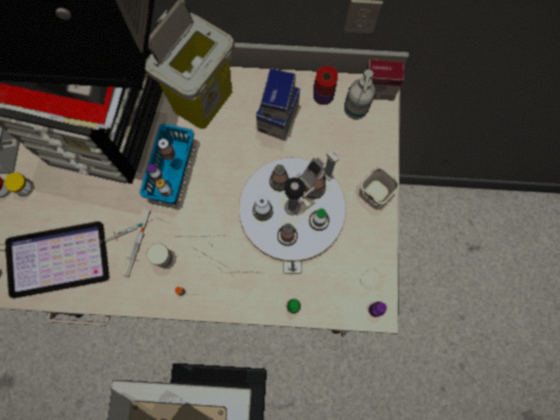

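The side view shows the carousel around (312,265), with the knob at (314,195) and the strap tip near (343,190). In the top view the turntable is at (292,208), the knob at (294,188), the open strap at (312,172), the catch at (333,160) and the pointer at (292,266). The purple bottle at (378,309) and the green one at (293,306) are the look-alikes; the tall bottle is the brown one under the strap. I'll enlarge that area.

```bash
cat > h.py <<'E'
import numpy as np,cv2
from scipy.spatial.transform import Rotation as R
from bench import viewer
def cam(n):
    m=viewer.camera_model(n); f=210/np.tan(np.radians(m['vertical_fov'])/2)
    return m,f,R.from_euler('xyz',m['attitude'],degrees=True).as_matrix(),np.array(m['xyz'])
def ray(n,u,v):
    m,f,A,c=cam(n); d=A@np.array([(u-m['cx'])/f,(v-m['cy'])/f,1]); return c,d/np.linalg.norm(d)
def onz(n,u,v,z):
    c,d=ray(n,u,v); return c+d*(z-c[2])/d[2]
def proj(n,p):
    m,f,A,c=cam(n); q=A.T@(np.array(p)-c); return np.array([m['cx']+f*q[0]/q[2],m['cy']+f*q[1]/q[2]])
def tri(a,b):
    (c1,d1),(c2,d2)=ray('top',*a),ray('side',*b)
    t=np.linalg.lstsq(np.c_[d1,-d2],c2-c1,rcond=None)[0]; p,q=c1+t[0]*d1,c2+t[1]*d2
    return (p+q)/2,np.linalg.norm(p-q)
E
python3 - <<'E'
from h import *
t=cv2.imread('pics/top0.png');s=cv2.imread('pics/side0.png')
a=cv2.resize(t[140:280,225:385],None,fx=4,fy=4,interpolation=2);b=cv2.resize(s[170:310,235:395],None,fx=4,fy=4,interpolation=2)
cv2.imwrite('pics/tc.png',a);cv2.imwrite('pics/sc.png',b)
# turntable ellipse: white low-saturation
h=cv2.cvtColor(t,cv2.COLOR_BGR2HSV)
print(h[240,270],h[235,262-30],h[215,330],t[240,270],t[240,230])
print('knob',onz('top',294,188,203),onz('side',314,190,203),tri((294,188),(314,190)))
print('tt',onz('top',292,208,32),'ptr',onz('top',292,266,40))
E
```

```text
[109  16 173] [ 27  28 162] [109  16 171] [173 166 162] [146 163 162]
knob [ 571.42233345 -229.29584191  203.        ] [ 572.67124122 -238.51238124  203.        ] (array([ 575.06899717, -230.46436454,  198.99763076]), np.float64(5.067494886606331))
tt [ 574.16842403 -229.76102694   32.        ] ptr [ 431.68669639 -237.41412662   40.        ]
```

View pics/tc.png

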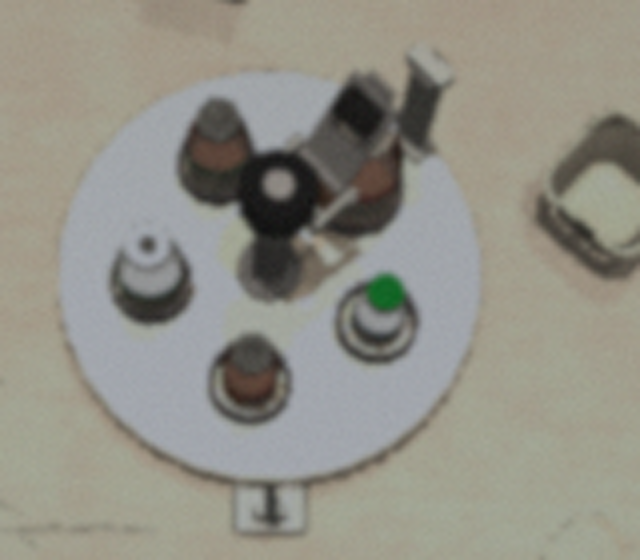

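View pics/sc.png

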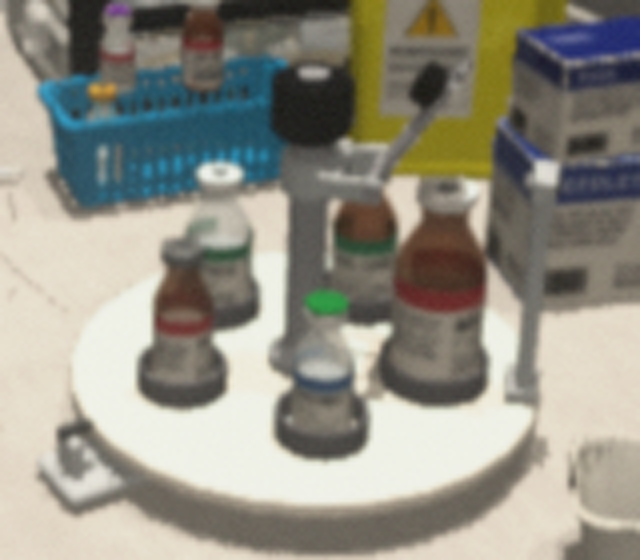

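The top crop shows the knob at (277,190), the thumb pad at (356,107), the catch top at (428,65) and the pointer tongue spanning (235-305,487-533), all in crop pixels. In the side crop the pad is at (430,85), the catch top at (543,172) and the tall bottle (largest, brown, red band) at (438,290). It stands in line with the strap and catch, so it is the one meant.

Run:
```python
from h import *
from scipy.optimize import least_squares
t=cv2.imread('pics/top0.png'); h=cv2.cvtColor(t,cv2.COLOR_BGR2HSV)
m=((h[...,0]>95)&(h[...,0]<140)&(h[...,2]>140)).astype(np.uint8); m[:150]=0;m[262:]=0;m[:,:230]=0;m[:,350:]=0
m=cv2.morphologyEx(m,cv2.MORPH_OPEN,np.ones((3,3)))
c=max(cv2.findContours(m,0,1)[0],key=cv2.contourArea)
hull=cv2.convexHull(c)[:,0]
P=np.array([onz('top',*p,32)[:2] for p in c[:,0]])
r=least_squares(lambda q:np.hypot(*(P-q[:2]).T)-q[2],[574,-230,130],loss='cauchy',f_scale=1.); print(r.x)
ax=r.x[:2]
f=lambda u,v:(225+(u-1.5)/4,140+(v-1.5)/4)
g=lambda u,v:(235+(u-1.5)/4,170+(v-1.5)/4)
ang=lambda p:(np.round(p,1),np.degrees(np.arctan2(p[1]-ax[1],p[0]-ax[0])).round(1),np.hypot(*(p[:2]-ax)).round(1))
print('knobtop',tri(f(279,184),g(314,73)),onz('top',*f(279,184),203))
for z in(5,10,15):print('tongue',z,ang(onz('top',*f(268,534),z)))
print('ptr',tri(f(270,488),g(72,430)), ang(onz('top',*f(270,488),40)),ang(onz('top',*f(270,522),12)))
print('catch',ang(onz('top',*f(430,65),162)),tri(f(430,65),g(543,170)))
print('pad',tri(f(356,105),g(430,85)))
p,e=tri(f(356,105),g(430,85));print(ang(p))
print('cups',ang(onz('top',*f(250,387),48)),ang(onz('top',*f(377,322),48)),ang(onz('top',*f(152,283),48)))
# side-view verification of the tongue
for z in(5,10):print('side tongue corners',ang(onz('side',*g(40,465),z)),ang(onz('side',*g(80,508),z)))
```

```text
[ 575.55454329 -229.70899105  124.51981273]
knobtop (array([ 576.265635  , -229.72662046,  203.95312585]), np.float64(0.2714981298345789)) [ 576.69756843 -229.80030446  203.        ]
tongue 5 (array([ 420. , -238.2,    5. ]), np.float64(-176.9), np.float64(155.8))
tongue 10 (array([ 419.2, -238.1,   10. ]), np.float64(-176.9), np.float64(156.5))
tongue 15 (array([ 418.5, -238. ,   15. ]), np.float64(-177.0), np.float64(157.2))
ptr (array([ 437.93281063, -235.74219579,   34.94929228]), np.float64(10.166324629514618)) (array([ 442. , -237.1,   40. ]), np.float64(-176.8), np.float64(133.7)) (array([ 426.2, -238.8,   12. ]), np.float64(-176.5), np.float64(149.6))
catch (array([ 664. , -310.3,  162. ]), np.float64(-42.3), np.float64(119.7)) (array([ 663.38337958, -310.14642518,  163.34108891]), np.float64(0.303842274783483))
pad (array([ 622.39166531, -267.81114813,  202.48318457]), np.float64(2.088363158712182))
(array([ 622.4, -267.8,  202.5]), np.float64(-39.1), np.float64(60.4))
cups (array([ 500. , -221.9,   48. ]), np.float64(174.1), np.float64(76.0)) (array([ 544. , -294.9,   48. ]), np.float64(-115.8), np.float64(72.4)) (array([ 559.6, -159.9,   48. ]), np.float64(102.9), np.float64(71.6))
side tongue corners (array([ 421.8, -216.5,    5. ]), np.float64(175.1), np.float64(154.3)) (array([ 425. , -260.1,    5. ]), np.float64(-168.6), np.float64(153.6))
side tongue corners (array([ 419.1, -223.1,   10. ]), np.float64(177.6), np.float64(156.6)) (array([ 422.3, -266.2,   10. ]), np.float64(-166.6), np.float64(157.5))
```

Request:
arm_command(
  targets=[
    [[0.019, -0.041, 0.02, 0, 0, -0.0165, -1], [0.019, -0.041, 0.02, 0, 0, -0.0165, -1], [0.019, -0.041, 0.02, 0, 0, -0.0165, -1], [0.019, -0.041, 0.01, 0, 0, -0.0165, -1], [0.019, -0.041, 0, 0, 0, -0.0165, -1], [0.019, -0.041, 0, 0, 0, -0.0165, -1], [0.019, -0.041, 0, 0, 0, -0.0165, -1], [0.019, -0.041, 0, 0, 0, -0.0165, -1], [0.019, -0.041, 0, 0, 0, -0.0165, -1], [0.019, -0.041, 0, 0, 0, -0.0165, -1]],
  ],
)

```text
time: 1.35
tool_pos: [425.9, 140.3, 301.0]
tcp_rot: [-180.0, -0.0, 147.4]
ft_force: [0.4, 0.4, 0.4]
finger_gap: -0.1
grip_force: 0.0
```

Request:
arm_command(
  targets=[
    [[0.019, -0.041, 0, 0, 0, -0.0165, -1], [0.019, -0.041, 0, 0, 0, -0.0165, -1], [0.019, -0.041, 0, 0, 0, -0.0165, -1], [0.019, -0.041, 0, 0, 0, -0.0165, -1], [0.019, -0.041, 0, 0, 0, -0.0165, -1], [0.019, -0.041, 0, 0, 0, -0.0165, -1], [0.019, -0.041, 0, 0, 0, -0.0165, -1], [0.019, -0.041, 0, 0, 0, -0.0165, -1], [0.019, -0.041, 0, 0, 0, -0.0165, -1], [0, 0, 0, 0, 0, 0, -1]],
  ],
)

```text
time: 2.6
tool_pos: [596.6, -230.0, 299.0]
tcp_rot: [-179.9, -0.1, 138.7]
ft_force: [-0.8, 0.7, -0.5]
finger_gap: -0.1
grip_force: 0.0
```

Request:
arm_command(
  targets=[
    [[0.008, -0.016, -0.018, 0, 0, 0, -1], [0.008, -0.016, -0.018, 0, 0, 0, -1], [0, 0, -0.018, 0, 0, 0, -1], [0, 0, -0.018, 0, 0, 0, -1], [0.0025, -0.0025, -0.012, 0, 0, 0, -1], [0, 0, -0.012, 0, 0, 0, -1], [0.004, -0.0035, -0.004, 0, 0, 0, -1], [0.004, -0.0035, -0.004, 0, 0, 0, -1], [0, 0, 0, 0, 0, 0, -1]],
  ],
)

```text
time: 3.72
tool_pos: [623.6, -269.1, 197.3]
tcp_rot: [-180.0, 0.0, 138.9]
ft_force: [0.2, 0.1, 1.3]
finger_gap: -0.0
grip_force: 0.0
```

Run:
```python
from h import *
a=viewer.snapshot('side')[150:310,235:435,::-1];b=viewer.snapshot('top')[120:280,220:420,::-1]
cv2.imwrite('pics/p1.png',cv2.resize(np.hstack([a,b]),None,fx=2,fy=2,interpolation=2))
```

```text
(no output)
```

View pics/p1.png

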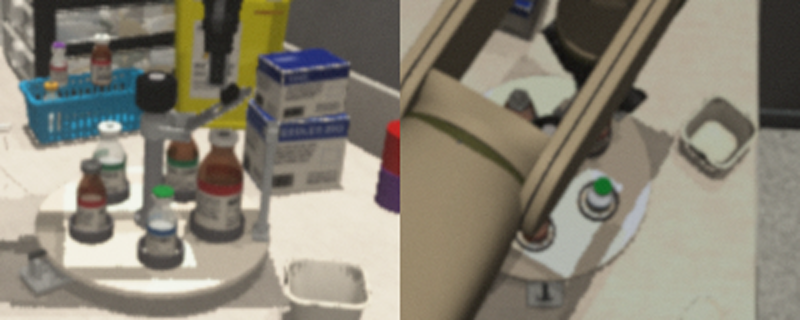

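The side half shows the closed fingers on the pad at (220,88) with the strap partly lowered (tip at (243,92)), and all bottles standing. I'll continue down the arc.

Request:
arm_command(
  targets=[
    [[0.0025, -0.004, -0.0055, 0, 0, 0, -1], [0.0025, -0.004, -0.0055, 0, 0, 0, -1], [0.0035, -0.003, -0.005, 0, 0, 0, -1], [0.0035, -0.003, -0.005, 0, 0, 0, -1], [0.003, -0.003, -0.005, 0, 0, 0, -1], [0, 0, 0, 0, 0, 0, -1]],
  ],
)

```text
time: 4.58
tool_pos: [638.3, -285.9, 170.6]
tcp_rot: [-180.0, -0.0, 138.9]
ft_force: [0.0, 0.2, 0.9]
finger_gap: 0.0
grip_force: 0.0
```

Request:
arm_command(
  targets=[
    [[0.001, -0.001, -0.0015, 0, 0, 0, -1], [0.001, -0.001, -0.0015, 0, 0, 0, -1], [0, 0, -0.0015, 0, 0, 0, -1], [0, 0, 0, 0, 0, 0, -1]],
  ],
)

```text
time: 5.08
tool_pos: [640.3, -287.8, 166.5]
tcp_rot: [-180.0, 0.0, 138.9]
ft_force: [-0.1, 0.8, 0.6]
finger_gap: -0.3
grip_force: 0.2
```

Request:
arm_command(
  targets=[
    [[0, 0, -0.001, 0, 0, 0, -1], [0, 0, -0.001, 0, 0, 0, -1], [0, 0, 0, 0, 0, 0, -1]],
  ],
)

```text
time: 5.45
tool_pos: [640.3, -287.9, 164.9]
tcp_rot: [180.0, 0.0, 138.9]
ft_force: [0.3, -0.3, 1.7]
finger_gap: 0.0
grip_force: 0.7
```

Run:
```python
from h import *
from bench import status
s=status.sense();print(s['tool_pos'],s['ft_force'],s['wrist_torque'])
a=viewer.snapshot('side')[150:300,265:415,::-1]
cv2.imwrite('pics/p2.png',cv2.resize(a,None,fx=4,fy=4,interpolation=2))
```

```text
[ 640.31658969 -287.86671911  164.89559964] [ 0.29654262 -0.3082957   1.69494897] [-0.1132863  -0.11131799  0.02258998]
```

View pics/p2.png

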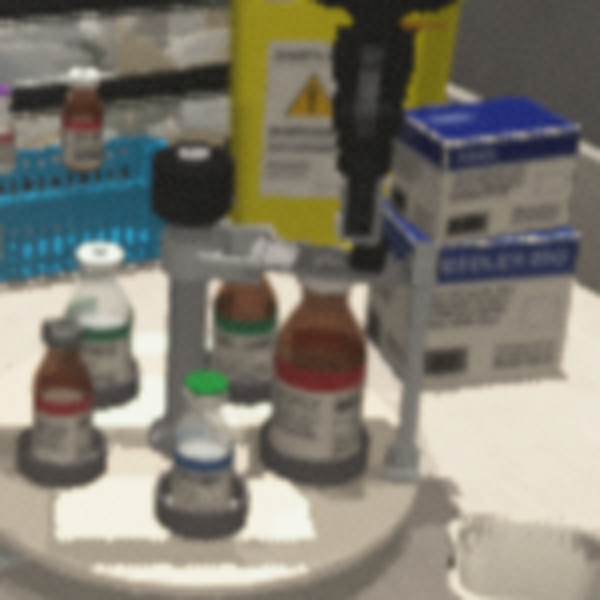

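The strap is nearly level, with the finger on the pad at (365,250) and the catch at (420,245), but the force is only about 2 N. I'll press on in small steps.

Request:
arm_command(
  targets=[
    [[0, 0, -0.001, 0, 0, 0, -1], [0, 0, 0, 0, 0, 0, -1]],
  ],
)

```text
time: 5.75
tool_pos: [640.4, -287.8, 164.7]
tcp_rot: [180.0, 0.0, 138.9]
ft_force: [-0.1, -0.2, 5.7]
finger_gap: 0.2
grip_force: 2.7
```

Request:
arm_command(
  targets=[
    [[0, 0, -0.001, 0, 0, 0, -1], [0, 0, 0, 0, 0, 0, -1]],
  ],
)

```text
time: 6.0
tool_pos: [640.6, -287.7, 164.5]
tcp_rot: [180.0, 0.1, 138.9]
ft_force: [-2.6, 0.2, 9.1]
finger_gap: 0.3
grip_force: 4.5
```

Request:
arm_command(
  targets=[
    [[0, 0, -0.001, 0, 0, 0, -1], [0, 0, -0.001, 0, 0, 0, -1], [0, 0, 0, 0, 0, 0, -1]],
  ],
)

```text
time: 6.38
tool_pos: [640.9, -287.6, 164.1]
tcp_rot: [179.9, 0.1, 138.9]
ft_force: [-5.6, 3.4, 16.7]
finger_gap: 0.1
grip_force: 8.2
```

Request:
arm_command(
  targets=[
    [[0, 0, 0.005, 0, 0, 0, -1], [0, 0, 0.025, 0, 0, 0, -1], [0, 0, 0.04, 0, 0, 0, 1], [-0.02, 0.018, 0.015, 0, 0, 0, 1], [-0.02, 0.018, 0, 0, 0, 0, 1], [0, 0, 0, 0, 0, 0, 1]],
  ],
)

```text
time: 7.12
tool_pos: [599.3, -250.6, 245.6]
tcp_rot: [-180.0, -0.1, 138.9]
ft_force: [0.4, -0.5, -0.2]
finger_gap: 72.0
grip_force: 0.0
```

Run:
```python
from h import *
a=viewer.snapshot('side')[150:300,265:415,::-1];b=viewer.snapshot('top')[120:270,220:370,::-1]
cv2.imwrite('pics/p3.png',cv2.resize(np.hstack([a,b]),(800,400),interpolation=2))
```

```text
(no output)
```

View pics/p3.png

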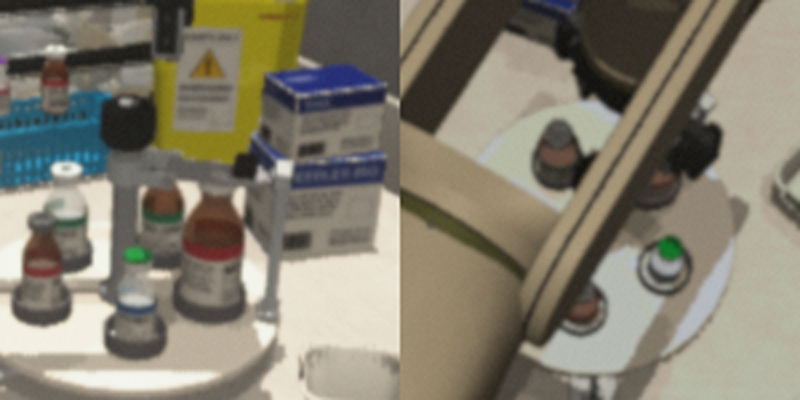

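The strap is level with its tip in the catch at (283,170) and stays shut with the fingers off it. Next I'll grip the knob.

Request:
arm_command(
  targets=[
    [[-0.0115, 0.0105, 0, 0, 0, 0, 1], [-0.0115, 0.0105, 0, 0, 0, 0, 1], [0, 0, -0.02, 0, 0, 0, 1], [0, 0, -0.02, 0, 0, 0, 1], [0, 0, -0.02, 0, 0, 0, 1], [0, 0, -0.017, 0, 0, 0, 1], [0, 0, 0, 0, 0, 0, 1]],
  ],
)

```text
time: 8.1
tool_pos: [576.0, -230.2, 166.0]
tcp_rot: [-179.9, -0.2, 138.9]
ft_force: [0.0, 0.4, -0.2]
finger_gap: 85.2
grip_force: 0.0
```

Request:
arm_command(
  targets=[
    [[0, 0, 0, 0, 0, 0, -1], [0, 0, 0, 0, 0, 0, -1], [0, 0, 0, 0, 0, 0, -1], [0, 0, 0, 0, 0, 0, -1], [0, 0, 0, 0, 0, 0, -1], [0, 0, 0, 0, 0, 0, -1]],
  ],
  force=50,
)

```text
time: 8.85
tool_pos: [577.8, -231.1, 170.3]
tcp_rot: [180.0, 0.1, 138.9]
ft_force: [-1.2, -0.2, 5.3]
finger_gap: 41.1
grip_force: 50.7
```

Request:
arm_command(
  targets=[
    [[0, 0, 0.002, 0, 0, -0.02, -1], [0, 0, 0.001, 0, 0, -0.04, -1], [0, 0, 0, 0, 0, -0.06, -1], [0, 0, 0, 0, 0, -0.08, -1], [0, 0, 0, 0, 0, -0.08, -1], [0, 0, 0, 0, 0, -0.08, -1], [0, 0, 0, 0, 0, -0.08, -1], [0, 0, 0, 0, 0, -0.08, -1], [0, 0, 0, 0, 0, -0.08, -1], [0, 0, 0, 0, 0, -0.08, -1]],
  ],
)

```text
time: 10.1
tool_pos: [576.8, -231.6, 170.4]
tcp_rot: [-179.9, 0.0, 99.7]
ft_force: [1.7, -5.9, -7.9]
finger_gap: 40.7
grip_force: 52.8
```

Request:
arm_command(
  targets=[
    [[0, 0, 0, 0, 0, -0.08, -1], [0, 0, 0, 0, 0, -0.08, -1], [0, 0, 0, 0, 0, -0.08, -1], [0, 0, 0, 0, 0, -0.08, -1], [0, 0, 0, 0, 0, -0.08, -1], [0, 0, 0, 0, 0, -0.08, -1], [0, 0, 0, 0, 0, -0.08, -1], [0, 0, 0, 0, 0, -0.08, -1], [0, 0, 0, 0, 0, -0.08, -1], [0, 0, 0, 0, 0, -0.08, -1]],
  ],
)

```text
time: 11.35
tool_pos: [575.4, -231.3, 170.4]
tcp_rot: [-179.8, 0.1, 53.9]
ft_force: [-6.2, -3.0, -3.7]
finger_gap: 40.6
grip_force: 53.3
```

Request:
arm_command(
  targets=[
    [[0, 0, 0, 0, 0, -0.08, -1], [0, 0, 0, 0, 0, -0.08, -1], [0, 0, 0, 0, 0, -0.08, -1], [0, 0, 0, 0, 0, -0.08, -1], [0, 0, 0, 0, 0, -0.08, -1], [0, 0, 0, 0, 0, -0.08, -1], [0, 0, 0, 0, 0, -0.08, -1], [0, 0, 0, 0, 0, -0.06, -1], [0, 0, 0, 0, 0, -0.04, -1], [0, 0, 0, 0, 0, -0.02, -1]],
  ],
)

```text
time: 12.6
tool_pos: [574.8, -230.4, 170.4]
tcp_rot: [-179.8, 0.3, 15.0]
ft_force: [-10.2, 1.7, -0.4]
finger_gap: 40.7
grip_force: 53.6
```

Run:
```python
from h import *
T=viewer.snapshot('top')[:,:,::-1];S=viewer.snapshot('side')[:,:,::-1]
cv2.imwrite('pics/top4.png',T);cv2.imwrite('pics/side4.png',S)
a=S[170:310,225:385];b=T[150:290,225:385]
cv2.imwrite('pics/p4.png',cv2.resize(np.hstack([a,b]),(800,350),interpolation=2))
```

```text
(no output)
```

View pics/p4.png

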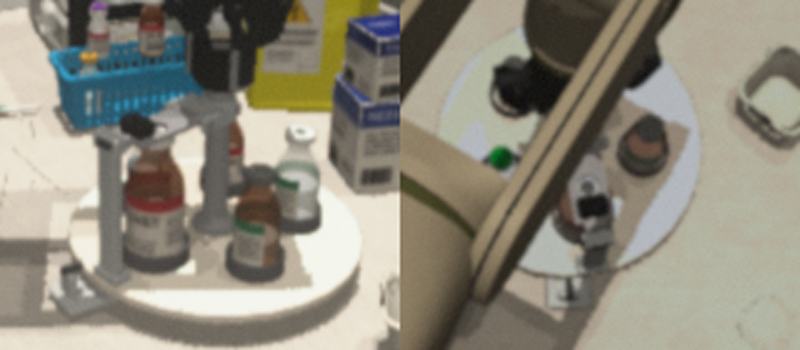

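The tall bottle, strap and catch are now near the front. In the side half the catch top is at (110,138) and the pad at (137,124). In the top half the pad is at (594,206), the catch at (600,235) and the pointer at (570,290). The remaining offset needs a finer look.

Run:
```python
from h import *
T=cv2.imread('pics/top4.png');S=cv2.imread('pics/side4.png');T0=cv2.imread('pics/top0.png')
a=cv2.resize(T[215:285,265:335],(400,400),interpolation=2)
b=cv2.resize(S[205:305,240:340],(400,400),interpolation=2)
g=lambda im:np.clip(im.astype(float)*1.3,0,255).astype(np.uint8)
cv2.imwrite('pics/p5.png',g(np.hstack([a,b])))
```

```text
(no output)
```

View pics/p5.png

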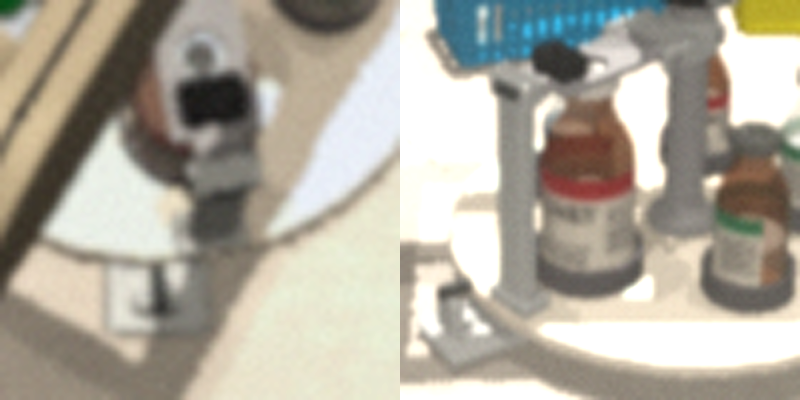

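In the enlarged left half (top view) the pad is at (213,97), the needle window at (200,52), the catch top at (226,171) and the tongue end is centred at (157,330). In the right half (side view) the catch top is at (118,75).

Run:
```python
from h import *
ax=np.array([576.1,-229.8])
k=400/70
f=lambda u,v:(265+(u+.5)/k-.5,215+(v+.5)/k-.5)
g=lambda u,v:(240+(u-1.5)/4,205+(v-1.5)/4)
def ang(n,p): print(n,np.round(p,1),np.degrees(np.arctan2(p[1]-ax[1],p[0]-ax[0])).round(2)%360-180,np.hypot(*(p[:2]-ax)).round(1))
ang('pad',onz('top',*f(213,97),166)); ang('window',onz('top',*f(200,52),153))
ang('catch',onz('top',*f(226,171),162)); ang('catch tri',tri(f(226,171),g(118,75))[0])
ang('catchbase',onz('top',*f(216,238),32))
ang('tongue end',onz('top',*f(157,330),8));ang('arrow',onz('top',*f(156,310),8))
# tongue in first image (unoccluded): bright grey segmentation
T=cv2.imread('pics/top0.png');h=cv2.cvtColor(T,cv2.COLOR_BGR2HSV)
for r in range(262,275): print(r,T[r,278:308].mean(1).astype(int) if r in(264,268,272) else '', (T[r,278:308,0].astype(int)-T[r,278:308,2]) if r in (264,268) else '')
```

```text
pad [ 487.  -251.9  166. ] 13.909999999999997 91.8
window [ 507.1 -246.5  153. ] 13.620000000000005 71.0
catch [ 460.  -258.3  162. ] 13.780000000000001 119.5
catch tri [ 460.2 -258.3  162.3] 13.830000000000013 119.4
catchbase [ 457.7 -260.8   32. ] 14.680000000000007 122.4
tongue end [ 421.5 -239.     8. ] 3.4199999999999875 154.9
arrow [ 429.9 -238.1    8. ] 3.2700000000000102 146.5
262  
263  
264 [154 154 153 150 142 131 148 163 164 161 164 163 143 101  64  76 117 149
 164 163 161 161 147 129 136 149 150 152 156 156] [-19 -22 -21 -22 -19 -10  -4  -1  -2  -2  -1   0  -5  -4  -2  -1  -6  -2
   1   3  -1  -3  -4 -12 -21 -23 -21 -22 -19 -18]
265  
266  
267  
268 [156 155 155 155 146 131 147 162 162 151 125 124 116  87  62  68  94 122
 138 154 163 160 152 139 143 153 154 156 157 155] [-19 -19 -17 -20 -16  -8  -2   1   0  -2  -3  -5  -4  -5  -3  -5  -4  -5
  -4  -1  -2  -2  -4 -11 -17 -18 -15 -17 -17 -14]
269  
270  
271  
272 [156 154 155 154 145 131 134 139 138 136 136 132 129 122 114 114 120 130
 136 140 137 135 128 133 144 153 156 156 156 157] 
273  
274
```

Request:
arm_command(
  targets=[
    [[-0.001, 0, 0, 0, 0, -0.03, -1], [0, 0, 0, 0, 0, -0.04, -1], [0, 0, 0, 0, 0, -0.04, -1], [0, 0, 0, 0, 0, -0.04, -1], [0, 0, 0, 0, 0, -0.03, -1], [0, 0, 0, 0, 0, 0, -1], [0, 0, 0, 0, 0, 0, -1], [0, 0, 0, 0, 0, 0, -1]],
  ],
)

```text
time: 13.7
tool_pos: [574.7, -230.1, 170.4]
tcp_rot: [-179.9, 0.2, 4.8]
ft_force: [-6.3, 2.3, -2.3]
finger_gap: 40.5
grip_force: 53.2
```

Run:
```python
from h import *
T=viewer.snapshot('top')[:,:,::-1];S=viewer.snapshot('side')[:,:,::-1]
cv2.imwrite('pics/top6.png',T);cv2.imwrite('pics/side6.png',S)
a=cv2.resize(T[215:285,265:335],(400,400),interpolation=2)
b=cv2.resize(S[185:325,235:375],(400,400),interpolation=2)
cv2.imwrite('pics/p6.png',np.clip(np.hstack([a,b]).astype(float)*1.2,0,255).astype(np.uint8))
```

```text
(no output)
```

View pics/p6.png

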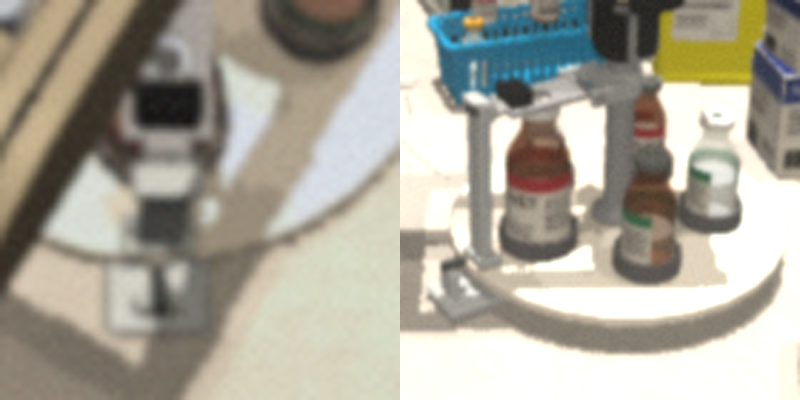

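The top half shows the window at (170,56), pad at (168,103), catch at (163,178) and tongue centre at (157,328) all in a line. The side half shows the strap still shut and the bottles standing. A numeric check follows.

Run:
```python
from h import *
ax=np.array([576.1,-229.8]); k=400/70
f=lambda u,v:(265+(u+.5)/k-.5,215+(v+.5)/k-.5)
def ang(n,p): print(n,(np.degrees(np.arctan2(p[1]-ax[1],p[0]-ax[0]))%360-180).round(2),np.hypot(*(p[:2]-ax)).round(1))
ang('pad',onz('top',*f(168,103),166)); ang('window',onz('top',*f(170,56),153))
ang('catch',onz('top',*f(163,178),162)); ang('catchbase',onz('top',*f(160,238),40))
ang('tongue end',onz('top',*f(157,330),8)); ang('tongue0',onz('top',292.1,264,8));ang('tongue0',onz('top',292.05,270,8))
```

```text
pad 3.36 92.6
window 4.37 71.5
catch 2.48 120.3
catchbase 3.64 121.5
tongue end 3.42 154.9
tongue0 3.49 134.8
tongue0 3.42 149.3
```

```bash
python3 -c "
from bench import job;print(job.hand_in())"
```

```text
the job is handed in; nothing more can be done
None
```

I pressed the strap down until it stayed shut on its own, then turned the tall bottle to the front, within about 0.2° of the pointer by my camera measurements. I handed the job in at about 14 s with the knob still gripped; the bottles I could see were standing in their cups, but I took no final check of the pot, tub and ampoule.

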